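# Gather the clean bottle caps in a corner of the carrier and hold it tilted

### The job

Tip the clean screw caps out of the steel scoop into the grey carrier and stand the empty scoop back on the bench. Then lift the carrier by its bar handle, well clear of the bench, and tilt it until all five caps have slid close together into the corner nearest the crate of uncapped bottles, ready to be picked out; finish while holding it there, still and tilted. The caps are clean, so do not touch them with the gripper, and do not knock the crate, the tube rack or the reagent bottle.

Things in the scene. Friction and masses are not known exactly. Their poses are not given: they have to be found in the camera images.
- carrier: Grey plastic open tote, 180 mm (its x) by 240 (y), 60 high, walls and floor 4 thick, 0.3 to 0.5 kg, loose. At the middle of each short end (y = +-117) a gable 50 wide rises to 136 mm; they carry a bar handle along y over the middle, leaving 55 mm between rim height and bar. Origin: centre of the underside, z up. At the start +x points away from the robot within 20 degrees and two caps lie in it.
- carrier_grip (a point): Middle of the carrier's bar handle, 125 mm above its underside. The bar is 14 mm wide (carrier's x), 20 mm high, 228 mm long (carrier's y), flat sided; pinch it across its width from above. Axes as the carrier's.
- corner_left (a point): Inner floor corner of the carrier at its far left, at (86, 116, 4) mm in the carrier's frame.
- corner_right (a point): Inner floor corner of the carrier at its far right, at (86, -116, 4) mm in the carrier's frame.
- scoop: Flat-bottomed steel scoop, 0.2 kg, loose: pan 110 mm long (its x) by 90 wide (y), sheet 3 thick, back wall 42 high, side walls falling from 40 at the back to 21 at the front, front (+x) fully open; handle behind (-x). Origin: centre of the pan underside, z up. Starts level, +x away from the robot within 20 degrees, at the left or right of the carrier, three caps in it.
- scoop_grip (a point): Grip point on the scoop's handle, at (-110, 0, 35) mm in the scoop's frame. The handle is 16 mm wide (y), 20 mm high (z), flat sided, and runs from x = -75 to -165 mm; pinch it across its width from above; its underside is 25 mm above the bench. Axes as the scoop's.
- scoop_lip (a point): Middle of the pan's open front edge, at (55, 0, 3) mm in the scoop's frame.
- cap0: White plastic screw cap, a closed cylinder 34 mm across and 22 mm high, 12 g, standing flat. Origin: centre of its underside, z along its axis. Smooth: starts to slide on a slope of 10 to 15 degrees. At the start it lies in the scoop.
- cap1: White plastic screw cap, a closed cylinder 34 mm across and 22 mm high, 12 g, standing flat. Origin: centre of its underside, z along its axis. Smooth: starts to slide on a slope of 10 to 15 degrees. At the start it lies in the scoop.
- cap2: White plastic screw cap, a closed cylinder 34 mm across and 22 mm high, 12 g, standing flat. Origin: centre of its underside, z along its axis. Smooth: starts to slide on a slope of 10 to 15 degrees. At the start it lies in the scoop.
- cap3: White plastic screw cap, a closed cylinder 34 mm across and 22 mm high, 12 g, standing flat. Origin: centre of its underside, z along its axis. Smooth: starts to slide on a slope of 10 to 15 degrees. At the start it lies in the carrier.
- cap4: White plastic screw cap, a closed cylinder 34 mm across and 22 mm high, 12 g, standing flat. Origin: centre of its underside, z along its axis. Smooth: starts to slide on a slope of 10 to 15 degrees. At the start it lies in the carrier.
- crate: White crate, 130 mm (x) by 130 mm (y) by 45 mm high, holding four filled amber bottles without caps, 85 mm to their tops. Fixed. Stands beyond the carrier at the far left (y above 0) or far right (y below 0); the carrier's far corner on that side is nearest it. Origin: centre of the underside.
- tube_rack: White rack, 115 mm (x) by 130 mm (y), with capped blood tubes, 96 mm to the top. Fixed. Stands at the far left or right, on the other side than the crate. Origin: centre of the underside.
- reagent: Amber glass jar, 68 mm across, 150 mm high, 0.45 kg, loose, standing beside the carrier on the other side than the scoop. Origin: centre of the underside.

How it is judged:
By the outcome, as a careful person would: the job done as asked, in the order asked, and still so for the second after the job is handed in, while the arm keeps its last pose, push and grip.
It also fails if it takes over 72 s, if anything falls off the work surface, if the arm or the gripper's body presses on something with over 40 N, if the wrist force passes 120 N, or if a joint passes its speed limit or range.

### The arm

A 6-joint arm with a two-finger parallel gripper is mounted at the origin on the work surface. World frame = base frame: x ahead of the robot, y to its left, z up, the work surface at z = 0. Lengths are in mm, angles in rad, forces in N, time in s.
With the tool pointing down it reaches from about 350 to 950 mm from the base axis. Payload 17.4 kg.
Tool frame: the origin (TCP) lies at the very end of the fingers, on their centre line; the grasp point (between the pads) lies 19 mm behind it; z points along the fingers, y is the line along which they close (so a half turn about z gives the same grasp; the last joint's range is limited). The gripper opens to 93 mm and grips with 3 to 60 N. Pads are 15 mm wide; open, the fingers measure 128 mm over their backs; the gripper's body (75 mm by 188 mm) begins 65 mm behind the grasp point.
Start: joints at [1.077, 0.116, 1.442, -0, 1.584, -0.038], TCP at [297.13, 606.091, 218.646] pointing down, gripper open.
Joint ranges: [-2.83, 2.83], [-0.83, 2.19], [0.07, 2.5], [-1.14, 4.28], [0.01, 3], [-2.97, 2.97]. Speed limits (rad/s): [1.89, 1.89, 2.22, 3.14, 3.14, 3.14].

### API

Orientations are given as a unit quaternion [x, y, z, w].
In Python, from bench import arm gives the robot as it stands. Calls block until the motion is done:
- arm.goto(position, orientation): joint-space move of the TCP to a pose.
- arm.move_linear(position, rate=150, ori=None, guard=None): straight line of the TCP; ori=None keeps the orientation; rate is the mean speed in mm/s. With guard (N) it stops when the force on the tool has changed by that much, and returns True; else False.
- arm.set_joints(angles): joint-space move.
- arm.move_gripper(opening, f_grip=None): opening from 0.0 (shut) to 1.0 (fully open); f_grip is the grip in N (None keeps the last); returns when the fingers have stopped.
- arm.wait(seconds).
- arm.ik(position, orientation): joint angles nearest the present ones, or None.
- arm.read_state(): the state.
- arm.camera(name): name is "scene" or "top" or "wrist"; returns the picture (420x560x3 uint8, red, green, blue); there is no depth.
- arm.calibration(name): a dict with "fovy" (degrees; the focal length in pixels is half the picture's height over the tangent of half this angle, whatever the lens; pixels are square), "cx", "cy" (the principal point, pixels), "pose" (4x4, takes a point from camera to world coordinates); the wrist camera has in their place "T_tool_cam" (4x4, takes a point from camera to tool coordinates, whose origin is the TCP and whose axes are the flange's). Camera axes: x right, y up, looking along -z (the intrinsics and any distortion apply to the point x, -y, -z); pixel columns grow to the right and rows downward; lengths in mm; the calibration is good to about 2 mm. The wrist camera is an equidistant fisheye: a pixel r from the principal point sees the ray r / f radians off the axis. A picture is of the moment at which its call begins: read the wrist's pose just before it. calibration takes no time and is no camera call.
A pose or a line that the arm cannot do raises arm.Unreachable and nothing moves.
- arm.hand_in(): hands the job in; it is judged then, once.
The state is a dict: "t": time; "qpos": joint angles; "joint_velocities": joint speeds; "effort": joint torques, N m; "tcp_pos": TCP position; "eef_rot": TCP orientation; "wrist_force": force on the tool from outside, world axes, zero at the start; "torque": the same for the moment, N m; "gripper_width": opening from 0.0 (shut) to 1.0 (fully open); "grasp_force": force on a finger pad.
Only numpy, scipy, OpenCV 4.12 (cv2) and the standard library are available. Lean on these libraries where they do the work, as an engineer would, in place of code of your own. Each camera call takes 0.05 s, during which the arm holds its last target. There are 200 camera calls.

## Working session

There is one attempt and no reset: what is moved stays moved. The work goes in short steps, each a Python script; the robot and the scene stay as the last script left them, time stands still between calls to the robot, and variables do not carry over. Pictures are saved under pics/ and viewed, at most 10 in all, crops included, and the job is handed in when it is done.

```bash
mkdir -p pics; ls; python3 - <<'E'
from bench import arm
import cv2
for n in("top","scene"):
    c=arm.calibration(n); print(n,c)
    cv2.imwrite(f"pics/{n}0.png",cv2.resize(arm.camera(n)[:,:,::-1],(800,600),interpolation=cv2.INTER_CUBIC))
print(arm.calibration("wrist")); s=arm.read_state(); print(s)
E
```

```text
pics
top {'fovy': 54.9653592412875, 'cx': 275.1912031537232, 'cy': 211.56497918435036, 'pose': array([[-2.39588942e-02,  9.94785273e-01, -9.91374432e-02,
         4.42085816e+02],
       [-9.99667382e-01, -2.47864704e-02, -7.12435768e-03,
        -2.47320759e+01],
       [-9.54447340e-03,  9.89337766e-02,  9.95048246e-01,
         1.03926022e+03],
       [ 0.00000000e+00,  0.00000000e+00,  0.00000000e+00,
         1.00000000e+00]])}
scene {'fovy': 49.96042540912126, 'cx': 276.10021042951155, 'cy': 214.9045546866053, 'pose': array([[-8.60598827e-01, -4.12247297e-01,  2.99034822e-01,
         8.24552053e+02],
       [ 5.09198505e-01, -6.85783207e-01,  5.20017573e-01,
         4.67163076e+02],
       [-9.30277991e-03,  5.99794598e-01,  8.00099930e-01,
         8.47451173e+02],
       [ 0.00000000e+00,  0.00000000e+00,  0.00000000e+00,
         1.00000000e+00]])}
{'fovy': 65.70646984690485, 'cx': 284.43377228869304, 'cy': 207.4156140503784, 'T_tool_cam': array([[ 3.36780564e-04,  9.62185359e-01,  2.72395339e-01,
         7.58936073e+01],
       [ 9.99999900e-01, -4.04323083e-04,  1.91828
[... 213 characters left out ...]
0.1, 'qpos': array([ 1.07720540e+00,  1.16435490e-01,  1.44215803e+00,  9.61755217e-06,
        1.58404609e+00, -3.78018205e-02]), 'joint_velocities': array([-0.00121974, -0.00104592, -0.00246704, -0.00059984,  0.00071586,
       -0.00164637]), 'effort': array([ 1.91546133e-03, -7.22891593e+01, -6.23866081e+01,  7.81382597e-02,
        2.26651586e-02, -1.36287808e-04]), 'tcp_pos': array([297.03524203, 605.92760629, 218.00582926]), 'eef_rot': array([ 2.25926924e-01,  9.74144112e-01, -5.03845911e-04, -1.42095016e-04]), 'wrist_force': array([-0.56521101, -0.08064811,  0.37796065]), 'torque': array([-0.04861226, -0.04359958,  0.03902764]), 'grasp_force': 0.0, 'gripper_width': 0.9954661174857174}
```

View pics/top0.png

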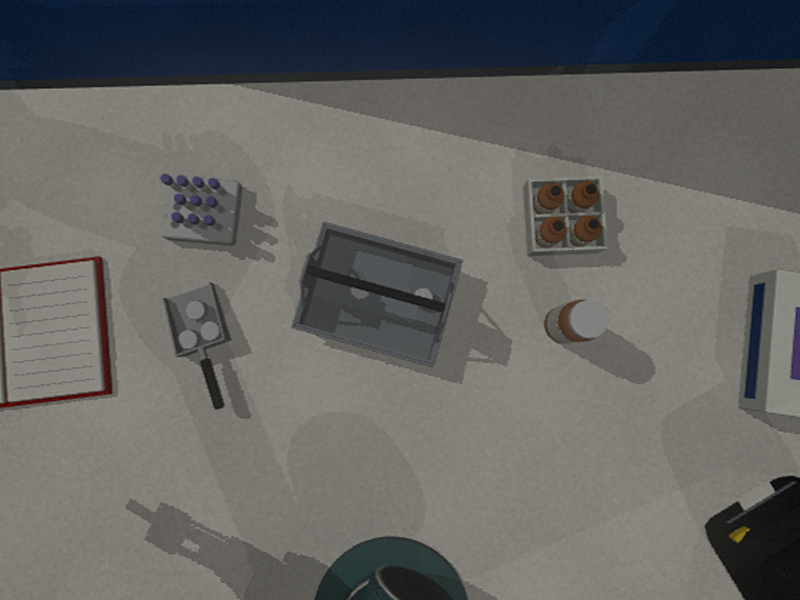

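View pics/scene0.png

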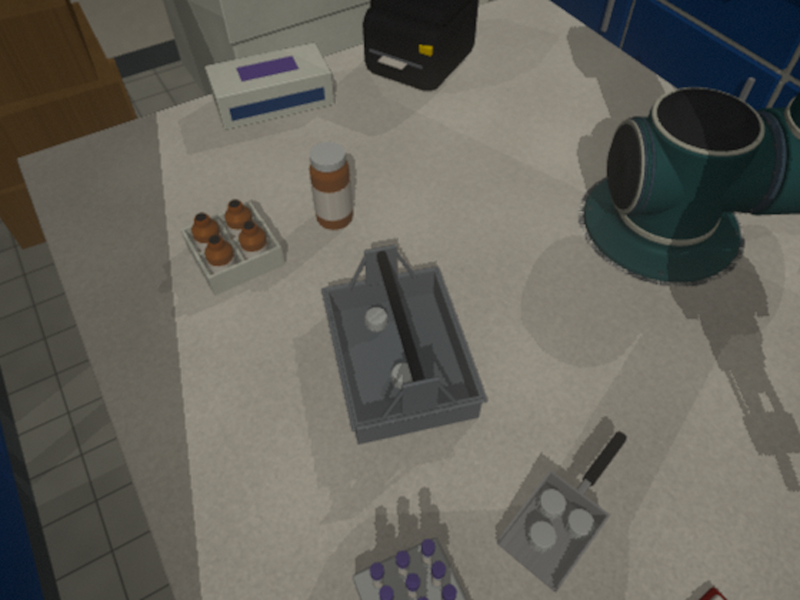

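The crate is at the far right, so the target is corner_right. The scoop is on the left with three caps, its handle running from (206,360) to (217,407) px. The carrier rim corners are at (325,223), (462,260), (434,366) and (293,327), and the bar runs from (309,269) to (443,307). The jar top is at (591,320).

```bash
cat > h.py <<'E'
from bench import arm
import cv2, numpy as np
from scipy.spatial.transform import Rotation as R
def px2w(cam,p,z,s=1/1.42857):
    c=arm.calibration(cam); T=c["pose"]; f=210/np.tan(np.radians(c["fovy"]/2))
    p=np.atleast_2d(p)*s
    d=np.c_[(p[:,0]-c["cx"])/f,-(p[:,1]-c["cy"])/f,-np.ones(len(p))]@T[:3,:3].T
    return T[:3,3]+d*((z-T[2,3])/d[:,2])[:,None]
def w2px(cam,P,s=1.42857):
    c=arm.calibration(cam); T=c["pose"]; f=210/np.tan(np.radians(c["fovy"]/2))
    q=(np.atleast_2d(P)-T[:3,3])@T[:3,:3]
    return s*np.c_[c["cx"]+f*q[:,0]/-q[:,2], c["cy"]-f*q[:,1]/-q[:,2]]
def shot(cam,name):
    im=cv2.resize(arm.camera(cam)[:,:,::-1],(800,600),interpolation=cv2.INTER_CUBIC); cv2.imwrite(f"pics/{name}.png",im); return im
E
python3 - <<'E'
from h import *
np.set_printoptions(precision=1,suppress=True)
for n,p,z in [("rim",[(325,223),(462,260),(434,366),(293,327)],60),("bar",[(309,269),(443,307)],135),
 ("handle",[(206,360),(217,407)],45),("lip",[(165,299),(213,284)],21),("back",[(178,356),(229,342)],42),("jar",[(591,320)],150),
 ("crate",[(527,180),(602,178),(606,248),(530,255)],45),("rack",[(240,182),(235,245),(165,240)],50),("caps",[(195,310),(210,330),(187,340)],25),("ccaps",[(358,288),(424,297)],26)]:
    P=px2w("top",p,z); print(n,P[:,:2].tolist() if 0 else P[:,:2], np.linalg.norm(np.diff(P,axis=0),axis=1), "mean",P.mean(0))
for p,z in [((327,264),60),((440,266),60),((485,400),60),((357,440),60)]: pass
print("scene bar", px2w("scene",[(381,254),(417,380)],135)[:,:2],"scene rim", px2w("scene",[(323,290),(440,266),(485,400),(357,432)],60)[:,:2])
print("scene lip",px2w("scene",[(499,543),(555,590)],21)[:,:2],"handle",px2w("scene",[(585,484),(622,437)],45)[:,:2])
im=cv2.imread("pics/top0.png"); sc=cv2.imread("pics/scene0.png")
a=cv2.resize(im[270:420,150:250],(400,600),interpolation=cv2.INTER_CUBIC); b=cv2.resize(sc[420:600,490:640],(400,480),interpolation=cv2.INTER_CUBIC)
o=np.zeros((600,800,3),np.uint8); o[:,:400]=a; o[:480,400:]=b; cv2.imwrite("pics/crop1.png",o)
E
```

```text
rim [[ 680.5   96.9]
 [ 609.6 -137.7]
 [ 429.9  -84.1]
 [ 501.6  153.7]] [245.1 187.5 248.3] mean [555.4   7.2  60. ]
bar [[588.5 114. ]
 [522.7 -96.5]] [220.5] mean [555.6   8.7 135. ]
handle [[449.3 306.7]
 [369.  287.2]] [82.6] mean [409.2 297.   45. ]
lip [[559.5 388.9]
 [584.3 303.3]] [89.1] mean [571.9 346.1  21. ]
back [[457.4 356.3]
 [479.4 268. ]] [90.9] mean [468.4 312.2  42. ]
jar [[ 495.6 -322.3]] [] mean [ 495.6 -322.3  150. ]
crate [[ 752.1 -259.1]
 [ 752.2 -391.3]
 [ 626.9 -390.8]
 [ 617.9 -258.1]] [132.1 125.3 133. ] mean [ 687.3 -324.8   45. ]
rack [[760.6 247.4]
 [647.9 255.9]
 [660.  378.7]] [113.  123.4] mean [689.5 294.   50. ]
caps [[538.1 333.6]
 [502.  306.7]
 [485.3 347.2]] [45.  43.8] mean [508.5 329.2  25. ]
ccaps [[569.9  44.1]
 [551.  -72.2]] [117.9] mean [560.4 -14.   26. ]
scene bar [[525.5 -90.1]
 [592.8 119. ]] scene rim [[ 608.9 -130.7]
 [ 425.8  -77.7]
 [ 504.8  157.4]
 [ 679.3  109.1]]
scene lip [[591.8 316.7]
 [566.8 396.1]] handle [[459.3 317.2]
 [373.2 292.2]]
```

View pics/crop1.png

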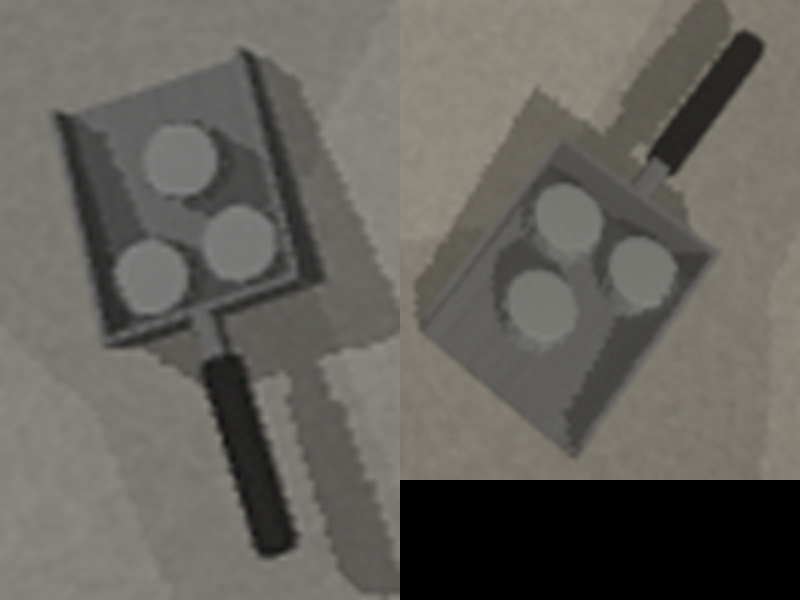

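```bash
cat >> h.py <<'E'
SC=np.array([525,334.5,0]); SY=15.5
CC=np.array([556,11,0]); CY=-17.3
def tool(Ro,S): return (Ro*R.from_matrix(S)).as_quat()
SX=lambda s: np.array([[s,0,0],[0,-s,0],[0,0,-1.]])       # tool x = s*obj x
def scoop(o,yaw,pitch,s):                                  # pitch + = nose down
    Ro=R.from_euler("ZY",[yaw,pitch],degrees=True)
    return np.array(o)+Ro.apply([-110,0,16]), tool(Ro,SX(s))
def scoop_lip(l,yaw,pitch,s):
    Ro=R.from_euler("ZY",[yaw,pitch],degrees=True)
    return scoop(np.array(l)-Ro.apply([55,0,3]),yaw,pitch,s)
def carr2w(p): return CC+R.from_euler("Z",CY,degrees=True).apply(p)
SB=np.array([[0,1,0],[1,0,0],[0,0,-1.]])                   # tool x = carrier y, tool y = carrier x
def carrier(g,yaw,rv):                                     # g: grip point, rv: tilt axis*deg in carrier frame
    Ro=R.from_euler("Z",yaw,degrees=True)*R.from_rotvec(rv,degrees=True)
    return np.array(g)+Ro.apply([0,0,-19]), tool(Ro,SB)
LIP=[(0,90,-60),(10,78,-52),(20,62,-48),(30,50,-45),(42,46,-42)]
E
python3 - <<'E'
from h import *
np.set_printoptions(precision=2,suppress=True)
for s in(1,-1):
    print(s)
    for p in [scoop(SC+[0,0,100],SY,0,s),scoop(SC,SY,0,s),scoop(SC+[0,0,150],SY,-6,s),scoop_lip(carr2w([-60,10,160]),CY,-6,s)]+[scoop_lip(carr2w([x,10,z]),CY,a,s) for a,z,x in LIP]:
        print(p[0],arm.ik(*p))
print("carrier")
for g,rv in [(CC+[0,0,190],[0,0,0]),(CC+[0,0,125],[0,0,0]),(CC+[-20,50,350],[0,0,0]),(CC+[-20,50,350],[28,0,0]),(CC+[-20,50,350],[28,28,0]),(CC+[-20,50,350],[18,30,0])]:
    p=carrier(g,CY,rv); Ro=R.from_euler("Z",CY,degrees=True)*R.from_rotvec(rv,degrees=True)
    print(p[0],arm.ik(*p),"corner",g+Ro.apply([86,-116,-121]),"L",(g+Ro.apply([86,116,-121]))[2],"NR",(g+Ro.apply([-86,-116,-121]))[2])
E
```

```text
1
[419.  305.1 116. ] [ 0.58 -0.18  1.9  -0.    1.42  1.88]
[419.  305.1  16. ] [ 0.58 -0.09  1.99 -0.    1.24  1.88]
[417.97 304.82 154.41] [ 0.6  -0.28  1.92 -0.03  1.4   1.9 ]
[343.72  87.59 155.68] [ 0.22 -0.7   2.19 -0.05  1.56  2.09]
[344.15  87.46 103.  ] [ 0.18 -0.61  2.22 -0.    1.52  2.05]
[356.34  83.66 119.45] [ 0.1  -0.45  2.11  0.07  1.65  1.98]
[369.36  79.61 130.65] [ 0.05 -0.3   2.    0.12  1.77  1.93]
[385.79  74.49 143.76] [ 0.01 -0.15  1.89  0.16  1.9   1.89]
[410.11  66.91 166.07] [-0.03  0.03  1.75  0.21  2.07  1.87]
-1
[419.  305.1 116. ] [ 0.58 -0.18  1.9  -0.    1.42 -1.26]
[419.  305.1  16. ] [ 0.58 -0.09  1.99 -0.    1.24 -1.26]
[417.97 304.82 154.41] [ 0.6  -0.28  1.92 -0.03  1.4  -1.24]
[343.72  87.59 155.68] [ 0.22 -0.7   2.19 -0.05  1.56 -1.05]
[344.15  87.46 103.  ] [ 0.18 -0.61  2.22 -0.    1.52 -1.09]
[356.34  83.66 119.45] [ 0.1  -0.45  2.11  0.07  1.65 -1.17]
[369.36  79.61 130.65] [ 0.05 -0.3   2.    0.12  1.77 -1.22]
[385.79  74.49 143.76] [ 0.01 -0.15  1.89  0.16  1.9  -1.25]
[410.11  66.91 166.07] [-0.03  0.03  1.75  0.21  2.07 -1.27]
carrier
[556.  11. 171.] [-0.03 -0.13  1.76 -0.    1.51  0.28] corner [ 603.61 -125.33   69.  ] L 69.0 NR 69.0
[556.  11. 106.] [-0.03 -0.09  1.83 -0.    1.4   0.28] corner [ 603.61 -125.33    4.  ] L 4.0 NR 4.0
[536.  61. 331.] [ 0.07 -0.19  1.56 -0.    1.77  0.37] corner [583.61 -75.33 229.  ] L 229.0 NR 229.0
[538.65  69.52 333.22] [-0.18 -0.28  1.68  0.49  1.66  0.18] corner [604.54  -8.13 188.7 ] L 297.62204254723315 NR 188.70463998090648
[530.37  71.72 335.36] [-0.2   0.01  1.48  0.59  2.05  0.28] corner [532.53  21.98 165.72] L 270.28640656525863 NR 243.2439496992447
[528.75  69.13 334.43] [-0.13  0.05  1.42  0.45  2.12  0.32] corner [521.38  -5.56 174.36] L 242.80203199392665 NR 258.9285636304595
```

```bash
python3 - <<'E'
from h import *
s=1
arm.goto(*scoop(SC+[0,0,100],SY,0,s))
p,q=scoop(SC+[0,0,1],SY,0,s); print(arm.move_linear(p,100,q,guard=15))
arm.move_gripper(0.0,45); st=arm.read_state(); print(st["t"],st["gripper_width"]*93,st["grasp_force"],st["tcp_pos"])
arm.move_linear(p+[0,0,30],60)
a,q=scoop(SC+[0,0,150],SY,-6,s); arm.move_linear(a,120,q)
st=arm.read_state(); print(st["t"],st["gripper_width"]*93,st["grasp_force"],st["tcp_pos"])
shot("scene","s1"); 
E
```

```text
False
4.1 15.65319439500704 44.88855242729187 [418.99695093 305.09622088  16.98113576]
5.7917 15.329662122174703 44.88434672355652 [417.72680634 304.65824733 153.41232722]
```

View pics/s1.png

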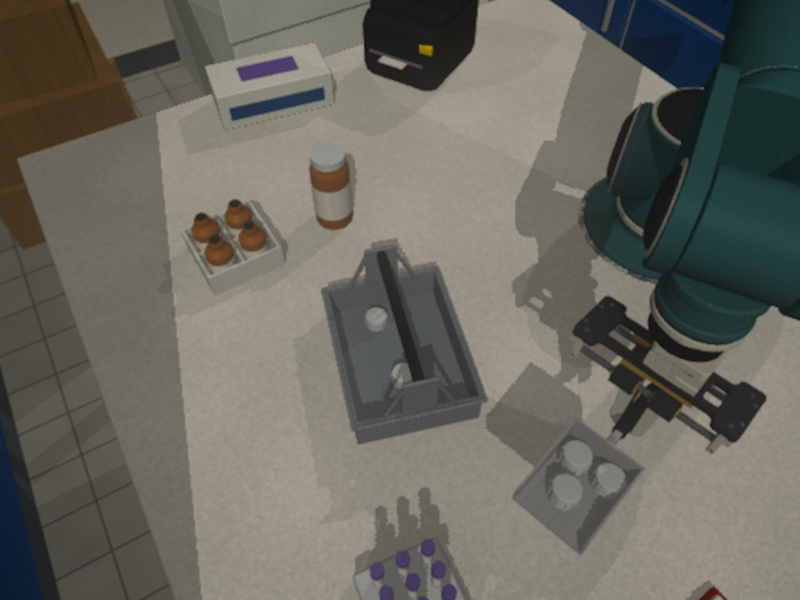

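The scoop is lifted with all three caps, at about (576,457), (609,478) and (567,490). Its lip runs from (515,497) to (580,552).

```bash
python3 - <<'E'
from h import *
Ro=R.from_euler("ZY",[SY,-6],degrees=True)
print(w2px("scene",SC+[0,0,150]+Ro.apply([[55,45,21],[55,-45,21]])))
s=1
p,q=scoop_lip(carr2w([-60,10,160]),CY,-6,s); arm.move_linear(p,100,q)
for a,z,x in LIP[:2]:
    p,q=scoop_lip(carr2w([x,10,z]),CY,a,s); arm.move_linear(p,60,q)
print(arm.read_state()["t"],arm.read_state()["wrist_force"]); shot("scene","s2")
E
```

```text
[[584.00831557 546.44250393]
 [513.24962775 487.19230577]]
9.8083 [-0.56949789  0.11781983 -2.08924336]
```

View pics/s2.png

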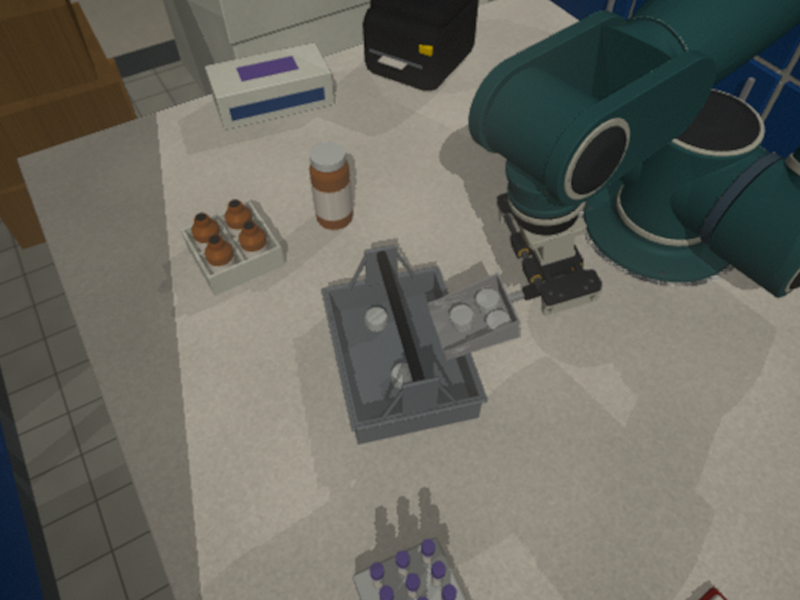

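The lip is inside the carrier between the near wall and the bar, at about (440,330), with the three caps still in the scoop. Next I pour.

```bash
python3 - <<'E'
from h import *
s=1
for a,z,x in LIP[2:]:
    p,q=scoop_lip(carr2w([x,10,z]),CY,a,s); arm.move_linear(p,30,q)
arm.wait(0.8)
print(arm.read_state()["t"],arm.read_state()["wrist_force"]); 
p,q=scoop_lip(carr2w([-55,10,95]),CY,30,s); arm.move_linear(p,80,q)
p,q=scoop_lip(carr2w([-75,10,165]),CY,5,s); arm.move_linear(p,120,q)
print(arm.read_state()["t"]); shot("scene","s3")
E
```

```text
13.55 [ 0.12291725  0.38961406 -1.90837384]
14.925
```

View pics/s3.png

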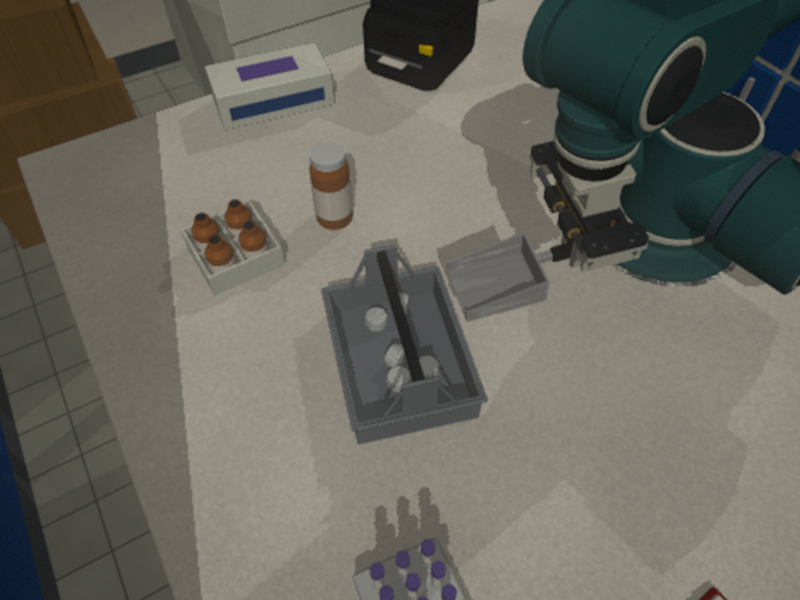

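The scoop is empty. Five caps show in the carrier, at about (376,318), (405,300), (394,353), (428,363) and (397,378). Next I return the scoop and grip the bar.

```bash
python3 - <<'E'
from h import *
s=1
p,q=scoop(SC+[0,0,150],SY,0,s); arm.move_linear(p,150,q)
p,q=scoop(SC+[0,0,10],SY,0,s); arm.move_linear(p,120,q)
p,q=scoop(SC+[0,0,-2],SY,0,s); print(arm.move_linear(p,20,q,guard=5)); print(arm.read_state()["tcp_pos"],arm.read_state()["wrist_force"])
arm.move_gripper(0.6); arm.move_linear(arm.read_state()["tcp_pos"]+[0,0,150],150)
arm.move_gripper(1.0)
p,q=carrier(CC+[0,0,250],CY,[0,0,0]); arm.goto(p,q)
print(arm.read_state()["t"]); shot("top","t4")
E
```

```text
True
[418.95279854 305.1752062   16.47136935] [-0.50749901  0.22032176  4.62938733]
22.6583
```

View pics/t4.png

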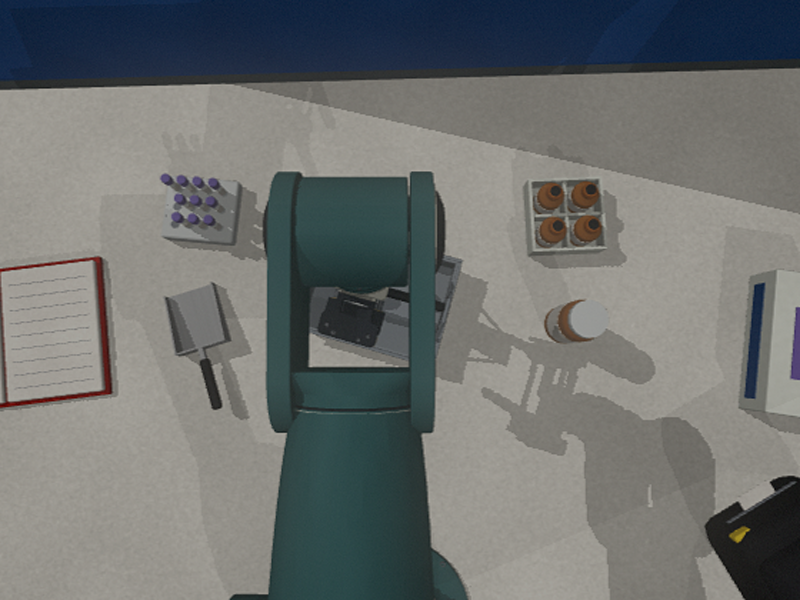

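The scoop stands empty on the bench at its old place, with its lip at (165,298)–(213,284). The gripper is above the bar.

```bash
python3 - <<'E'
from h import *
arm.move_gripper(0.65)
p,q=carrier(CC+[0,0,125],CY,[0,0,0]); print(arm.move_linear(p,100,q,guard=15))
arm.move_gripper(0.0,60); st=arm.read_state(); print(st["t"],st["gripper_width"]*93,st["grasp_force"],st["tcp_pos"])
arm.move_linear(p+[0,0,40],60); 
G=CC+[-20,50,350]
p,q=carrier(G,CY,[0,0,0]); arm.move_linear(p,130,q)
for a in (14,29):
    p,q=carrier(G,CY,[a,a,0]); arm.move_linear(p,10,q)
    print(arm.read_state()["t"])
arm.wait(1.5)
st=arm.read_state(); print(st["t"],st["gripper_width"]*93,st["grasp_force"],st["wrist_force"],st["torque"]); shot("scene","s5"); shot("top","t5"); shot("wrist","w5")
E
```

```text
False
25.6333 13.668260962194264 59.998226165771484 [555.95179597  11.02322491 105.94158944]
28.8833
29.7333
31.2333 13.947818007002068 59.99720513820648 [ 0.5385764  -0.55350839 -3.75119451] [-9.07425687e-01 -3.93803000e-01 -7.92055259e-04]
```

View pics/s5.png

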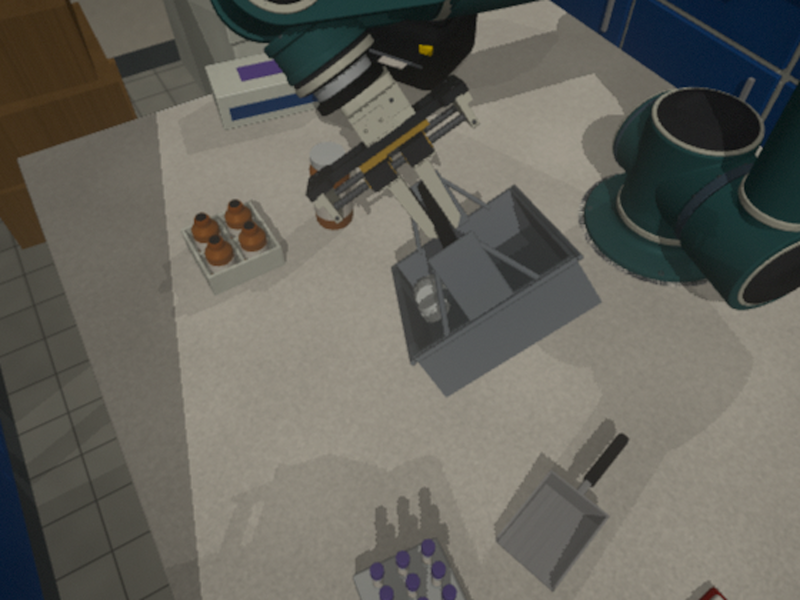

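The carrier is held tilted, and some caps show at (425,300) by the far wall. The gable hides the rest, so I check the wrist view.

View pics/w5.png

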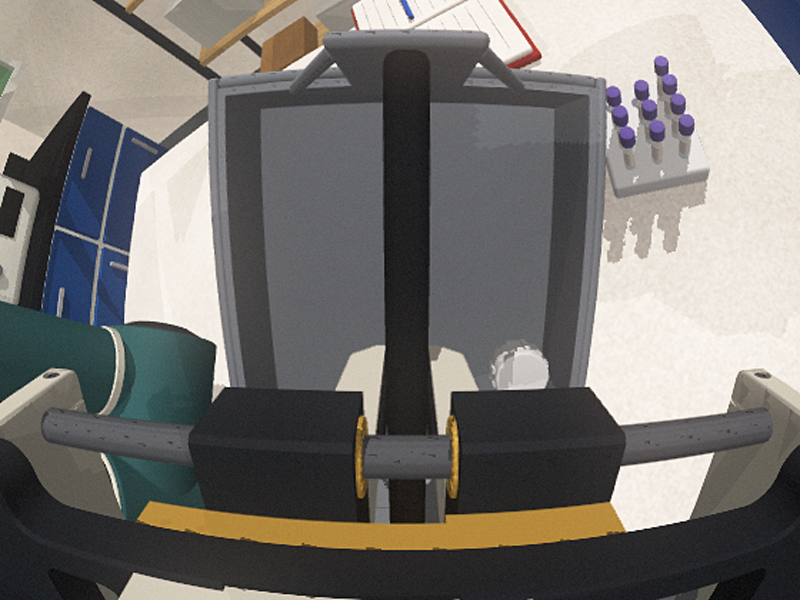

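```bash
python3 - <<'E'
import cv2,numpy as np
t=cv2.imread("pics/t5.png")[150:450,250:550]; s=cv2.imread("pics/s5.png")[230:380,370:520]
cv2.imwrite("pics/c5.png",np.hstack([cv2.resize(i,(400,400),interpolation=cv2.INTER_CUBIC) for i in(t,s)]))
E
```

```text
(no output)
```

View pics/c5.png

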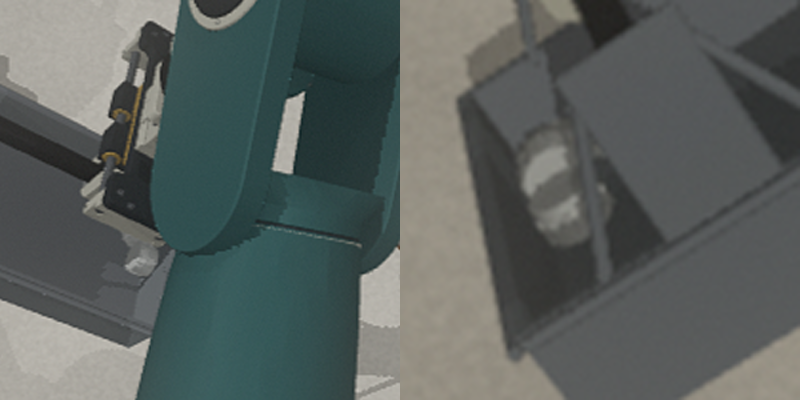

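```bash
cat >> h.py <<'E'
def on_floor(o,d,Ro,g,h):   # ray -> carrier frame at height h
    n=Ro.inv(); o2=n.apply(o-g)+[0,0,125]; d2=n.apply(d); return o2+d2*((h-o2[2])/d2[2])
def ray(cam,p):
    if cam!="wrist":
        T=arm.calibration(cam)["pose"]; return T[:3,3],px2w(cam,p,0)[0]-T[:3,3]
    c=arm.calibration("wrist"); f=210/np.tan(np.radians(c["fovy"]/2)); u=np.array(p)/1.42857-[c["cx"],c["cy"]]
    r=np.hypot(*u); th=r/f; d=np.array([np.sin(th)*u[0]/r,-np.sin(th)*u[1]/r,-np.cos(th)])
    st=arm.read_state(); Rt=R.from_quat(st["eef_rot"]); T=c["T_tool_cam"]
    return st["tcp_pos"]+Rt.apply(T[:3,3]),Rt.apply(T[:3,:3]@d)
def cpose():
    st=arm.read_state(); Ro=R.from_quat(st["eef_rot"])*R.from_matrix(SB).inv(); return Ro,st["tcp_pos"]+Ro.apply([0,0,19])
E
python3 - <<'E'
from h import *
np.set_printoptions(precision=0,suppress=True)
Ro,g=cpose(); print("tilt",np.degrees(np.arcsin(Ro.as_matrix()[2])))
for cam,p in [("top",(355,346)),("scene",(424,293)),("scene",(431,311)),("wrist",(521,362))]: print(cam,on_floor(*ray(cam,p),Ro,g,22))
# does carrier match model? projected rim corners
for cam in("top","scene"): print(cam,w2px(cam,g+Ro.apply(np.array([[90,120,60],[90,-120,60],[-90,-120,60],[-90,120,60]])-[0,0,125])))
E
```

```text
tilt [-28.  28.  49.]
top [  -2. -106.   22.]
scene [ 74. -78.  22.]
scene [ 72. -22.  22.]
wrist [ 68. -35.  22.]
top [[234. 209.]
 [387. 286.]
 [368. 399.]
 [189. 328.]]
scene [[413. 356.]
 [394. 265.]
 [511. 187.]
 [574. 254.]]
```

```bash
python3 - <<'E'
from h import *
arm.wait(0.5); st=arm.read_state(); print(st["t"],st["gripper_width"]*93,abs(st["joint_velocities"]).max()); Ro,g=cpose(); print(g,(g+Ro.apply([[86,-116,-125],[-86,-116,-125],[86,116,-125]])))
print(arm.hand_in())
E
```

```text
31.8833 13.661687593145691 0.001345215761521982
[536.01428434  61.01541548 350.00241954] [[529.20715671  28.35942665 161.94857245]
 [378.86167681  53.07355442 241.75739754]
 [616.9078348  214.21443039 269.60779707]]
the job is handed in; nothing more can be done
None
```

I handed the job in at 31.9 s: the scoop is empty and back on the bench, and the carrier is held still at about 39° of tilt, its lowest corner 162 mm up. I could see only three of the five caps (the crate-side corner was hidden), and they fit an L along the two walls out to about 87 mm from it, so the other two being there is inferred.

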